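# Return the mixed bolts and nuts to their stock bins

## Robot

A 7-joint arm with a two-finger parallel gripper is mounted at the origin on the work surface. World frame = base frame: x ahead of the robot, y to its left, z up, the work surface at z = 0. Lengths are in m, angles in rad, forces in N, time in s.
With the tool pointing down it reaches from about 0.35 to 0.9 m from the base axis. Payload 7.2 kg.
Tool frame: the origin (TCP) lies at the very end of the fingers, on their centre line; the grasp point (between the pads) lies 19 mm behind it; z points along the fingers, y is the line along which they close (so a half turn about z gives the same grasp; the last joint's range is limited). The gripper opens to 85 mm and grips with 20 to 120 N. Pads are 22 mm wide; open, the fingers measure 114 mm over their backs; the gripper's body (76 mm by 85 mm) begins 54 mm behind the grasp point. The pads swing forward as they close: fully open they stand 13 mm farther back than shut.
Start: joints at [-1.399, 0.411, -0.013, 1.596, 0.006, 1.134, -0.082], TCP at [0.148, 0.607, 0.231] pointing down, gripper open.
Joint ranges: [-2.95, 2.95], [-0.29, 1.99], [-1.47, 1.44], [0.14, 2.54], [-1.03, 4.17], [0.13, 1.85], [-2.86, 2.86]. Speed limits (rad/s): [2.39, 2.39, 3.01, 3.01, 3.14, 3.14, 3.14].

## Interface

Orientations are given as a rotation vector (axis times angle).
In Python, from cell import ctrl gives the robot as it stands.
- The arm moves only by the tool drive_tool, never from a script. Its argument "motion" is a list of rows, each an object of numbers: "x", "y", "z": the shift along the tool's x, y, z each as a share of 0.1 m, from -1 to 1; "rx", "ry", "rz": the turn, a rotation vector about the tool's x, y, z each as a share of 90 degrees, from -1 to 1; "grip": the gripper's target within -1 to 1 (shut at 1, half-way at 0, fully open at -1). In form: [{"x": .., "y": .., "z": .., "rx": .., "ry": .., "rz": .., "grip": ..}, ...]. A call has 1 to 10 rows; each row is the pose to reach, as a shift and turn from the pose commanded when the call began, along the tool's axes at that moment; what a row does not reach only later rows make up. A row lasts 1/8 s, in which the tool goes at most 62.5 mm and 10.7 degrees, less where a joint would pass 70% of its speed; a pose out of reach is approached as far as the arm can. A call with a number of a shift or a turn outside -1 to 1 is refused whole. A call with a gripper value outside its range is refused whole. The fingers move at their own pace and stop on an object; "squeeze" is the grip in N (left out, the last holds). Time passes only in rows, so rows that repeat a pose let the fingers close. It gives the time, the measured TCP pose, the force, the opening and the grip force at its end, in the units of the state.
- ctrl.get_obs(): the state, without advancing time (a new reading comes with each control period).
- ctrl.get_image(name): name is "scene" or "top" or "wrist"; returns (picture, depth): 384x512x3 uint8, red, green, blue; 384x512 float32, m along the optical axis (not along the pixel's ray), 0 where there is no reading.
- ctrl.camera_info(name): a dict with "K" (3x3 intrinsics, pixels), "R" (3x3) and "t" (3): a world point X has camera coordinates R X + t. Camera axes: x right, y down, z forward; pixel columns grow to the right and rows downward; lengths in m; the calibration is good to about 2 mm. A picture is of the moment at which its call begins: read the wrist's pose just before it. camera_info takes no time and is no camera call; for the wrist camera it gives the pose at the moment of the call.
- ctrl.sign_off(): hands the job in; it is judged then, once.
The state is a dict: "time": time; "joint_pos": joint angles; "joint_velocities": joint speeds; "effort": joint torques, N m; "ee_pos": TCP position; "tcp_rot": TCP orientation; "contact_force": force on the tool from outside, world axes, zero at the start; "wrist_torque": the same for the moment, N m; "gripper_width": finger opening in m; "gripper_force": force on a finger pad.
Only numpy, scipy, OpenCV 4.12 (cv2) and the standard library are available. Lean on these libraries where they do the work, as an engineer would, in place of code of your own. Each camera call takes 0.05 s, during which the arm holds its last target. There are 200 camera calls.

## Task

Put the five loose fasteners on the black mat back into stock: each bolt and each nut goes into the bin that holds its own kind and finish (silver bolts, golden bolts, silver nuts, golden nuts), lying in the bin on top of the stock. Leave the carton, the oil bottle and the tape measure where they stand.

Things in the scene. Friction and masses are not known exactly. Their poses are not given: they have to be found in the camera images.
- zinc_bolt_a_mid (a point): One of two identical bright silver (zinc-plated) bolts: lies on the 2 mm black mat, 130 g. Shank 16 mm dia x 60 mm; hex head 24 mm across flats, 28 across corners, 10 thick; 70 mm overall. Point: on the axis, half-way along the 70 mm, about 10 mm above its support. x runs from head to tip, nearly level: head x -35 to -25 mm, shank -25 to +35 mm.
- zinc_bolt_b_mid (a point): The other of the two identical bright silver (zinc-plated) bolts: lies on the 2 mm black mat, 130 g. Shank 16 mm dia x 60 mm; hex head 24 mm across flats, 28 across corners, 10 thick; 70 mm overall. Point: on the axis, half-way along the 70 mm, about 10 mm above its support. x runs from head to tip, nearly level: head x -35 to -25 mm, shank -25 to +35 mm.
- yellow_bolt_mid (a point): The golden yellow (yellow-passivated) bolt: lies on the 2 mm black mat, 130 g. Shank 16 mm dia x 60 mm; hex head 24 mm across flats, 28 across corners, 10 thick; 70 mm overall. Point: on the axis, half-way along the 70 mm, about 10 mm above its support. x runs from head to tip, nearly level: head x -35 to -25 mm, shank -25 to +35 mm.
- zinc_nut_mid (a point): The bright silver (zinc-plated) hex nut lying flat on the 2 mm black mat, 36 mm across flats, 42 across corners, 20 mm high, 23 mm hole, 110 g. Point: its centre, in the hole, half-way up (10 mm above its support). z is up; x is square to one pair of flats (the other pairs at 60 and 120 degrees).
- yellow_nut_mid (a point): The golden yellow (yellow-passivated) hex nut lying flat on the 2 mm black mat, 36 mm across flats, 42 across corners, 20 mm high, 23 mm hole, 110 g. Point: its centre, in the hole, half-way up (10 mm above its support). z is up; x is square to one pair of flats (the other pairs at 60 and 120 degrees).
- bin_zinc_bolts: Fixed blue-grey open bin holding silver hex bolts. Outside 150 (x) x 118 (y) mm, inside 142 x 110. Back (+x) and side walls 65 mm high; front wall (-x, robot side) and front 45 mm of the sides 42 mm high. Its stock is a rigid level bed, top 30 mm above the table; lay things on it. Origin: centre of underside, on the table; x to its back, z up.
- bin_yellow_bolts: Fixed blue-grey open bin holding golden hex bolts. Outside 150 (x) x 118 (y) mm, inside 142 x 110. Back (+x) and side walls 65 mm high; front wall (-x, robot side) and front 45 mm of the sides 42 mm high. Its stock is a rigid level bed, top 30 mm above the table; lay things on it. Origin: centre of underside, on the table; x to its back, z up.
- bin_zinc_nuts: Fixed blue-grey open bin holding silver hex nuts. Outside 150 (x) x 118 (y) mm, inside 142 x 110. Back (+x) and side walls 65 mm high; front wall (-x, robot side) and front 45 mm of the sides 42 mm high. Its stock is a rigid level bed, top 30 mm above the table; lay things on it. Origin: centre of underside, on the table; x to its back, z up.
- bin_yellow_nuts: Fixed blue-grey open bin holding golden hex nuts. Outside 150 (x) x 118 (y) mm, inside 142 x 110. Back (+x) and side walls 65 mm high; front wall (-x, robot side) and front 45 mm of the sides 42 mm high. Its stock is a rigid level bed, top 30 mm above the table; lay things on it. Origin: centre of underside, on the table; x to its back, z up.
- carton: Bystander, to be left alone: closed brown cardboard carton with a white band, 90 x 70 x 60 mm high, standing on the table. Origin: centre of its underside
- oil: Bystander, to be left alone: yellow bottle with a red cap, 48 mm in diameter, 130 mm tall, standing on the table. Origin: centre of its underside
- tape: Bystander, to be left alone: orange tape measure, 68 x 36 x 62 mm high, standing on the table. Origin: centre of its underside

How it is judged:
At the end, for the whole second after the job is handed in: Every fastener is released and at rest in the bin of its own kind and finish: its centre is over the inside of that bin (within 68 mm of the bin's centre along the bin's x and 52 mm along its y) and 30 to 66 mm above the bin's underside. Both silver bolts share the silver-bolt bin (x of zinc_bolt_a_mid in the frame of bin_zinc_bolts between -0.068 and 0.068 m and y of zinc_bolt_a_mid in the frame of bin_zinc_bolts between -0.052 and 0.052 m and z of zinc_bolt_a_mid in the frame of bin_zinc_bolts between 0.03 and 0.066 m and linear speed of each of zinc_bolt_a, zinc_bolt_b, yellow_bolt, zinc_nut, yellow_nut below 0.02 m/s and angular speed of each of zinc_bolt_a, zinc_bolt_b, yellow_bolt, zinc_nut, yellow_nut below 0.3 rad/s and x of zinc_bolt_b_mid in the frame of bin_zinc_bolts between -0.068 and 0.068 m and y of zinc_bolt_b_mid in the frame of bin_zinc_bolts between -0.052 and 0.052 m and z of zinc_bolt_b_mid in the frame of bin_zinc_bolts between 0.03 and 0.066 m and x of yellow_bolt_mid in the frame of bin_yellow_bolts between -0.068 and 0.068 m and y of yellow_bolt_mid in the frame of bin_yellow_bolts between -0.052 and 0.052 m and z of yellow_bolt_mid in the frame of bin_yellow_bolts between 0.03 and 0.066 m and x of zinc_nut_mid in the frame of bin_zinc_nuts between -0.068 and 0.068 m and y of zinc_nut_mid in the frame of bin_zinc_nuts between -0.052 and 0.052 m and z of zinc_nut_mid in the frame of bin_zinc_nuts between 0.03 and 0.066 m and x of yellow_nut_mid in the frame of bin_yellow_nuts between -0.068 and 0.068 m and y of yellow_nut_mid in the frame of bin_yellow_nuts between -0.052 and 0.052 m and z of yellow_nut_mid in the frame of bin_yellow_nuts between 0.03 and 0.066 m); the robot touches nothing.
It fails at once if the carton is moved more than 25 mm or tipped (distance of carton from where it was at the start of the episode above 0.025 m or angle between carton's own z axis and vertical above 0.4 rad).
It fails at once if the oil bottle is moved more than 25 mm or tipped (distance of oil from where it was at the start of the episode above 0.025 m or angle between oil's own z axis and vertical above 0.4 rad).
It fails at once if the tape measure is moved more than 25 mm or tipped (distance of tape from where it was at the start of the episode above 0.025 m or angle between tape's own z axis and vertical above 0.4 rad).
It also fails if it takes over 112 s, if anything falls off the work surface, if the arm or the gripper's body presses on something with over 40 N, if the wrist force passes 120 N, or if a joint passes its speed limit or range.

## Working session

There is one attempt and no reset: what is moved stays moved. The work goes in short steps, Python scripts to look and compute and a tool call to move; the robot and the scene stay as the last step left them, time stands still between calls to the robot, and variables do not carry over. Pictures are saved under pics/ and viewed, at most 14 in all, crops included, and the job is handed in when it is done.

Besides the shell and the picture viewer there is one more tool, called after "Emit:" by a JSON object that holds its "name" and its "arguments", one argument or row to a line. drive_tool: Moves the arm, as the interface text tells. Shift numbers are shares of 0.1 m and turn numbers shares of 90 degrees, none past 1 either way. Its arguments: {"type":"object","properties":{"motion":{"type":"array"},"squeeze":{"type":"number"}},"required":["motion"]}

```bash
ls; mkdir -p pics; python3 - <<'E'
from cell import ctrl
import cv2,numpy as np
o=ctrl.get_obs();print(o['ee_pos'],o['tcp_rot'],o['gripper_width'],o['time'])
for n in('top','scene'):
    im,d=ctrl.get_image(n);cv2.imwrite(f'pics/{n}0.png',im[:,:,::-1]);np.savez(f'{n}0.npz',im=im,d=d,**ctrl.camera_info(n))
    c=ctrl.camera_info(n);print(n,c['K'].round(1).tolist(),c['R'].round(3).tolist(),c['t'].round(3))
E
```

```text
pics
[0.14834711 0.60661299 0.23042256] [-3.75608949e-01 -3.11897026e+00  2.60048766e-03] 0.08525096903906462 0.0
top [[474.1, 0.0, 259.8], [0.0, 474.1, 190.4], [0.0, 0.0, 1.0]] [[0.03, -0.999, 0.011], [-0.984, -0.031, -0.174], [0.174, -0.005, -0.985]] [-0.011  0.498  1.4  ]
scene [[460.6, 0.0, 261.5], [0.0, 460.6, 193.0], [0.0, 0.0, 1.0]] [[0.691, 0.723, -0.011], [0.491, -0.48, -0.727], [-0.531, 0.497, -0.687]] [-0.323 -0.213  1.516]
```

View pics/top0.png

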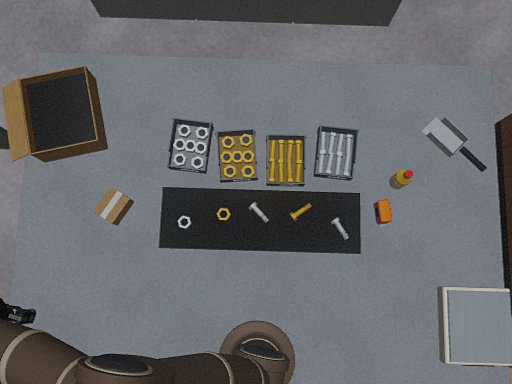

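View pics/scene0.png

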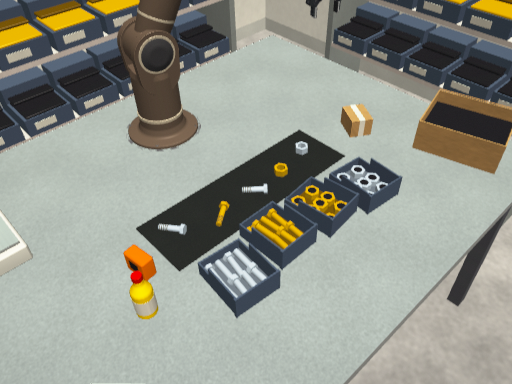

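The top view shows the mat with a silver nut (184,222), golden nut (223,214), silver bolt (259,212), golden bolt (300,212) and silver bolt (340,228). The bins, from left to right, are silver nuts (190,146), golden nuts (238,155), golden bolts (286,160) and silver bolts (336,152).

```bash
cat > h.py <<'E'
import numpy as np,cv2
from scipy.spatial.transform import Rotation as Rn
def ray(c,uv,z):
    uv=np.atleast_2d(uv).astype(float)
    d=(np.linalg.inv(c['K'])@np.c_[uv,np.ones(len(uv))].T).T@c['R']
    o=-c['R'].T@c['t']
    return o+d*((z-o[2])/d[:,2])[:,None]
def axis(P):  # xy points -> centre of extent, angle of long axis, length, width
    m=P.mean(0);w,v=np.linalg.eigh(np.cov((P-m).T));a=v[:,1]
    s=(P-m)@a; q=(P-m)@v[:,0]
    if (s.max()>-s.min()): a,s=-a,-s   # head side carries more area: tip lies farther from mean
    a=-a; s=-s # a: head->tip
    return m+a*(s.max()+s.min())/2+v[:,0]*(q.max()+q.min())/2,np.degrees(np.arctan2(a[1],a[0])),np.ptp(s),np.ptp(q)
E
python3 - <<'E'
from h import *
c=np.load('top0.npz');im=c['im']
hsv=cv2.cvtColor(im,cv2.COLOR_RGB2HSV)
m=(hsv[...,2]>70).astype(np.uint8);roi=np.zeros_like(m);roi[196:246,166:356]=1
n,l,s,ce=cv2.connectedComponentsWithStats(m*roi)
for i in range(1,n):
    if s[i,4]<20: continue
    ys,xs=np.nonzero(l==i);P=ray(c,np.c_[xs,ys],.014)[:,:2]
    print(s[i],hsv[l==i].mean(0).round(),[np.round(v,4) for v in axis(P)])
# bins: depth -> rim points (height map)
K,R,t=c['K'],c['R'],c['t'];v,u=np.mgrid[:384,:512];d=c['d']
X=((np.stack([(u-K[0,2])/K[0,0]*d,(v-K[1,2])/K[1,1]*d,d],-1)-t)@R)
for n_,a,b in(('zn',165,216),('yn',214,260),('yb',262,310),('zb',311,362)):
    S=X[112:190,a:b].reshape(-1,3);S=S[(S[:,2]>.02)&(S[:,2]<.09)]
    r=cv2.minAreaRect(S[:,:2].astype(np.float32)*1000);print(n_,r,np.percentile(S[:,2],[50,99]))
for n_,a,b,e,f in(('carton',90,135,185,225),('oil',385,415,165,190),('tape',370,398,195,226)):
    S=X[e:f,a:b].reshape(-1,3);S=S[S[:,2]>.02];print(n_,S.min(0).round(3),S.max(0).round(3))
E
```

```text
[249 202  20  21 133] [ 97.  18. 138.] [array([0.434 , 0.0047]), np.float64(-135.4867), np.float64(0.0724), np.float64(0.0265)]
[290 203  22  18 128] [ 22. 186. 141.] [array([ 0.4439, -0.1245]), np.float64(-53.5831), np.float64(0.0704), np.float64(0.0272)]
[216 208  15  13 107] [ 22. 161. 154.] [array([0.4259, 0.1152]), np.float64(96.5856), np.float64(0.0432), np.float64(0.0384)]
[177 215  15  14 114] [103.  18. 152.] [array([0.3989, 0.2338]), np.float64(-87.407), np.float64(0.043), np.float64(0.0402)]
[331 217  18  23 137] [ 98.  21. 136.] [array([ 0.3926, -0.2458]), np.float64(-146.5005), np.float64(0.0717), np.float64(0.0261)]
zn ((633.2578735351562, 220.01663208007812), (139.35304260253906, 152.8695068359375), 84.75601959228516) [0.0308665 0.0676855]
yn ((606.858154296875, 79.5997543334961), (153.56097412109375, 120.39604187011719), 6.2702155113220215) [0.03036096 0.06799488]
yb ((597.9254760742188, -71.35075378417969), (155.55899047851562, 120.09796905517578), 1.6009153127670288) [0.02706311 0.06741992]
zb ((625.2977905273438, -225.5508270263672), (121.94304656982422, 152.9520721435547), 85.11811828613281) [0.02746058 0.06791507]
carton [0.246 0.012 0.02 ] [0.492 0.5   1.465]
oil [ 0.246 -0.444  0.02 ] [0.568 0.012 1.465]
tape [ 0.246 -0.392  0.02 ] [0.478 0.012 1.465]
```

Emit:
{"name": "drive_tool", "arguments": {
  "motion": [
    {"x": -1, "y": -0.9},
    {"x": -1, "y": -0.9},
    {"x": -1, "y": -0.9}
  ]
}}

```text
invalid input
```

Emit:
{"name": "drive_tool", "arguments": {
  "motion": [
    {"x": -1, "y": -0.9},
    {"x": -1, "y": -0.9},
    {"x": -1, "y": -0.9}
  ]
}}

```text
invalid input
```

Emit:
{"name": "drive_tool", "arguments": {
  "motion": [
    {"x": -1, "y": -0.9},
    {"x": -1, "y": -0.9},
    {"x": -1, "y": -0.9},
    {"x": -1, "y": -0.9}
  ]
}}

```text
invalid input
```

```bash
python3 - <<'E'
from cell import ctrl
import cv2,numpy as np
from h import *
o=ctrl.get_obs();print(o['ee_pos'],o['tcp_rot'],o['joint_pos'].round(2),o['time'])
n='wrist';c=ctrl.camera_info(n);im,d=ctrl.get_image(n);cv2.imwrite('pics/w1.png',im[:,:,::-1]);np.savez('w1.npz',im=im,d=d,**c)
print(-c['R'].T@c['t'],c['R'].round(2).tolist())
E
```

```text
[0.14838521 0.60668289 0.23053006] [-3.75682219e-01 -3.11900765e+00  2.24228788e-03] [-1.4   0.41 -0.01  1.6   0.01  1.13 -0.08] 0.1
[0.07087645 0.62670604 0.37265438] [[0.24, 0.97, -0.0], [0.92, -0.23, 0.31], [0.3, -0.08, -0.95]]
```

View pics/w1.png

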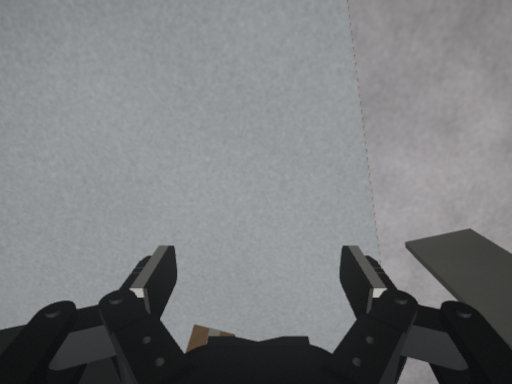

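The wrist view shows only table and the open fingers (rows 245-330), since the move was refused. I'll give all the keys in each row.

Emit:
{"name": "drive_tool", "arguments": {
  "motion": [
    {"x": -1, "y": -0.9, "z": 0, "rx": 0, "ry": 0, "rz": 0, "grip": -1},
    {"x": -1, "y": -0.9, "z": 0, "rx": 0, "ry": 0, "rz": 0, "grip": -1},
    {"x": -1, "y": -0.9, "z": 0, "rx": 0, "ry": 0, "rz": 0, "grip": -1}
  ]
}}

```text
time: 0.52
ee_pos: [0.2276, 0.4922, 0.2314]
tcp_rot: [0.385, 3.117, -0.002]
contact_force: [0.0, 0.2, 0.7]
gripper_width: 0.0855
gripper_force: 0.0
```

Emit:
{"name": "drive_tool", "arguments": {
  "motion": [
    {"x": -1, "y": -0.9, "z": 0, "rx": 0, "ry": 0, "rz": 0, "grip": -1},
    {"x": -1, "y": -0.9, "z": 0, "rx": 0, "ry": 0, "rz": 0, "grip": -1},
    {"x": -1, "y": -0.9, "z": 0, "rx": 0, "ry": 0, "rz": 0, "grip": -1}
  ]
}}

```text
time: 0.9
ee_pos: [0.3024, 0.3816, 0.2315]
tcp_rot: [0.384, 3.117, -0.001]
contact_force: [0.4, 0.8, 0.3]
gripper_width: 0.0852
gripper_force: 0.0
```

Emit:
{"name": "drive_tool", "arguments": {
  "motion": [
    {"x": -1, "y": -0.9, "z": 0, "rx": 0, "ry": 0, "rz": 0, "grip": -1},
    {"x": -1, "y": -0.9, "z": 0, "rx": 0, "ry": 0, "rz": 0, "grip": -1},
    {"x": -1, "y": -0.9, "z": 0, "rx": 0, "ry": 0, "rz": 0, "grip": -1},
    {"x": -1, "y": -0.9, "z": 0, "rx": 0, "ry": 0, "rz": 0, "grip": -1}
  ]
}}

```text
time: 1.4
ee_pos: [0.3756, 0.2745, 0.2313]
tcp_rot: [-0.376, -3.119, -0.001]
contact_force: [-0.3, 0.8, -0.4]
gripper_width: 0.0855
gripper_force: 0.0
```

```bash
python3 - <<'E'
from cell import ctrl
import cv2,numpy as np
from h import *
o=ctrl.get_obs();print(o['ee_pos'],o['tcp_rot'],o['joint_pos'].round(2),o['time'])
n='wrist';c=ctrl.camera_info(n);im,d=ctrl.get_image(n);cv2.imwrite('pics/w2.png',im[:,:,::-1]);np.savez('w2.npz',im=im,d=d,**c)
E
```

```text
[0.3756009  0.27448148 0.23134147] [-3.76201145e-01 -3.11882182e+00 -9.66165512e-04] [-0.9   0.13  0.18  1.98 -0.03  1.03  0.63] 1.4
```

View pics/w2.png

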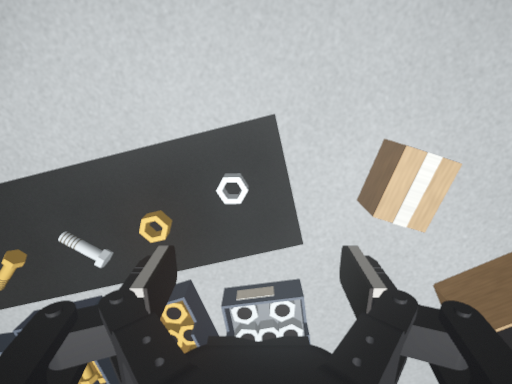

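The wrist view shows the silver nut at (232,189), the golden nut at (155,227), the near silver bolt at (85,248), and the bin row below.

```bash
cat >> h.py <<'E'
def blobs(c,box,z=.014,thr=75,amin=60):
    im=c['im'];hsv=cv2.cvtColor(im,cv2.COLOR_RGB2HSV);x0,y0,x1,y1=box
    m=np.zeros(im.shape[:2],np.uint8);m[y0:y1,x0:x1]=hsv[y0:y1,x0:x1,2]>thr
    n,l,s,ce=cv2.connectedComponentsWithStats(m)
    for i in range(1,n):
        if s[i,4]<amin: continue
        ys,xs=np.nonzero(l==i);yield s[i],hsv[l==i].mean(0).round(),ray(c,np.c_[xs,ys],z)[:,:2]
def nut(P):
    th=np.radians(np.arange(0,180,1.));w=np.ptp(P@np.c_[np.cos(th),np.sin(th)].T,axis=0)
    w3=w[:60]+w[60:120]+w[120:];k=int(w3.argmin())
    h=cv2.convexHull(P.astype(np.float32)*1000);M=cv2.moments(h)
    return np.array([M['m10'],M['m01']])/M['m00']/1000,k,w3.min()/3,w3.max()/3   # centre, flats direction mod 60
def plan(ee,rot,xy,z,ydeg):
    "shift in tool axes (units 0.1 m) and rz (units 90deg, nearest half turn) so tool y lies along ydeg"
    R=Rn.from_rotvec(rot).as_matrix();d=R.T@(np.r_[xy,z]-ee)*10
    cur=np.degrees(np.arctan2(R[1,1],R[0,1]));t=(ydeg-cur+90)%180-90
    return d.round(3),(-t/90).round(3),round(cur,1)
E
python3 - <<'E'
from h import *
c=np.load('w2.npz')
for b in((205,165,262,212),(130,205,180,244)):
    for s,h,P in blobs(c,b,z=.022): print(s,h,nut(P))
for s,h,P in blobs(c,(50,225,118,275),z=.014): print(s,h,axis(P))
E
```

```text
[215 173  35  32 717] [ 65.   7. 198.] (array([0.39823491, 0.23571355]), 46, np.float64(0.04121993658718954), np.float64(0.04625109006222683))
[139 210  34  34 796] [ 21. 122. 177.] (array([0.4251721 , 0.11974421]), 0, np.float64(0.045176498840692116), np.float64(0.04917953821358998))
[ 58 231  56  38 819] [ 93.  11. 179.] (array([0.43619107, 0.00584542]), np.float64(-137.46788417241183), np.float64(0.075558834265911), np.float64(0.03643695631021095))
```

Emit:
{"name": "drive_tool", "arguments": {
  "motion": [
    {"x": -0.32, "y": -0.33, "z": 0.4, "rx": 0, "ry": 0, "rz": 0.33, "grip": -1},
    {"x": -0.32, "y": -0.33, "z": 0.8, "rx": 0, "ry": 0, "rz": 0.33, "grip": -1},
    {"x": -0.32, "y": -0.33, "z": 1, "rx": 0, "ry": 0, "rz": 0.33, "grip": -1},
    {"x": -0.32, "y": -0.33, "z": 1, "rx": 0, "ry": 0, "rz": 0.33, "grip": -1}
  ]
}}

```text
time: 1.95
ee_pos: [0.3972, 0.2353, 0.1299]
tcp_rot: [-1.156, -2.919, 0.004]
contact_force: [0.5, -0.3, 0.8]
gripper_width: 0.0852
gripper_force: 0.0
```

Emit:
{"name": "drive_tool", "arguments": {
  "motion": [
    {"x": 0, "y": 0, "z": 0.5, "rx": 0, "ry": 0, "rz": 0, "grip": -1},
    {"x": 0, "y": 0, "z": 0.8, "rx": 0, "ry": 0, "rz": 0, "grip": -1},
    {"x": 0, "y": 0, "z": 0.8, "rx": 0, "ry": 0, "rz": 0, "grip": -1}
  ]
}}

```text
time: 2.33
ee_pos: [0.3978, 0.2347, 0.0506]
tcp_rot: [-1.155, -2.92, 0.003]
contact_force: [-1.1, 0.7, 1.5]
gripper_width: 0.0853
gripper_force: 0.0
```

```bash
python3 - <<'E'
from cell import ctrl
from h import *
o=ctrl.get_obs();print(o['time'],o['joint_pos'].round(2),o['ee_pos'],plan(o['ee_pos'],o['tcp_rot'],(.3995,.2345),.006,46))
E
```

```text
2.325 [-0.83  0.4   0.23  2.16 -0.16  0.6   0.34] [0.39782847 0.23471883 0.05058411] (array([-0.014,  0.011,  0.446]), np.float64(0.009), np.float64(46.8))
```

Emit:
{"name": "drive_tool", "arguments": {
  "motion": [
    {"x": -0.01, "y": 0.01, "z": 0.3, "rx": 0, "ry": 0, "rz": 0, "grip": -1},
    {"x": -0.01, "y": 0.01, "z": 0.44, "rx": 0, "ry": 0, "rz": 0, "grip": -1},
    {"x": -0.01, "y": 0.01, "z": 0.44, "rx": 0, "ry": 0, "rz": 0, "grip": 1},
    {"x": -0.01, "y": 0.01, "z": 0.44, "rx": 0, "ry": 0, "rz": 0, "grip": 1},
    {"x": -0.01, "y": 0.01, "z": 0.44, "rx": 0, "ry": 0, "rz": 0, "grip": 1},
    {"x": -0.01, "y": 0.01, "z": 0.44, "rx": 0, "ry": 0, "rz": 0, "grip": 1},
    {"x": -0.01, "y": 0.01, "z": 0.44, "rx": 0, "ry": 0, "rz": 0, "grip": 1},
    {"x": -0.01, "y": 0.01, "z": 0.44, "rx": 0, "ry": 0, "rz": 0, "grip": 1}
  ],
  "squeeze": 50
}}

```text
time: 3.32
ee_pos: [0.4009, 0.2343, 0.0084]
tcp_rot: [1.162, 2.918, 0.002]
contact_force: [-1.2, -0.4, 9.0]
gripper_width: 0.0346
gripper_force: 49.6
```

Emit:
{"name": "drive_tool", "arguments": {
  "motion": [
    {"x": 0, "y": 0, "z": -0.5, "rx": 0, "ry": 0, "rz": 0, "grip": 1},
    {"x": 0, "y": 0, "z": -1, "rx": 0, "ry": 0, "rz": 0, "grip": 1},
    {"x": 0, "y": 0, "z": -1, "rx": 0, "ry": 0, "rz": 0, "grip": 1},
    {"x": 0, "y": 0, "z": -1, "rx": 0, "ry": 0, "rz": 0, "grip": 1}
  ]
}}

```text
time: 3.82
ee_pos: [0.4001, 0.234, 0.1074]
tcp_rot: [-1.162, -2.919, -0.001]
contact_force: [-0.2, -0.5, -2.0]
gripper_width: 0.0348
gripper_force: 51.3
```

```bash
python3 - <<'E'
from cell import ctrl
from h import *
o=ctrl.get_obs();print(o['gripper_width'],o['ee_pos'],plan(o['ee_pos'],o['tcp_rot'],(.63,.22),.13,46))
c=np.load('top0.npz')
# bin rims by the dark blue-grey wall tops, at 65 mm (back) : corner clicks
for n,p in dict(zn=[(174,120),(212,124),(207,172),(169,166)],yn=[(218,132),(254,131),(257,180),(220,182)],yb=[(268,136),(304,136),(304,185),(267,185)],zb=[(320,126),(357,129),(353,179),(315,175)]).items():
    b=ray(c,p[:2],.065);f=ray(c,p[2:],.042);Q=np.vstack([b,f])[:,:2];e=b[:,:2].mean(0)-f[:,:2].mean(0)
    print(n,Q.mean(0).round(3),np.degrees(np.arctan2(e[1],e[0])).round(1),np.linalg.norm(e).round(3),np.linalg.norm(Q[0]-Q[1]).round(3))
E
```

```text
0.03480016757922014 [0.40009453 0.23403006 0.10735483] (array([-1.766,  1.478, -0.226]), np.float64(0.006), np.float64(46.6))
zn [0.629 0.221] -4.2 0.144 0.118
yn [0.6   0.077] 4.8 0.15 0.11
yb [ 0.592 -0.072] 1.1 0.148 0.11
zb [ 0.623 -0.227] -3.7 0.151 0.114
```

Emit:
{"name": "drive_tool", "arguments": {
  "motion": [
    {"x": -0.4, "y": 0.33, "z": -0.25, "rx": 0, "ry": 0, "rz": 0, "grip": 1},
    {"x": -0.88, "y": 0.74, "z": -0.25, "rx": 0, "ry": 0, "rz": 0, "grip": 1},
    {"x": -0.88, "y": 0.74, "z": -0.25, "rx": 0, "ry": 0, "rz": 0, "grip": 1}
  ]
}}

```text
time: 4.2
ee_pos: [0.5187, 0.2254, 0.1306]
tcp_rot: [1.167, 2.915, -0.003]
contact_force: [-1.4, -0.2, -1.2]
gripper_width: 0.0347
gripper_force: 51.2
```

Emit:
{"name": "drive_tool", "arguments": {
  "motion": [
    {"x": -0.4, "y": 0.35, "z": 0, "rx": 0, "ry": 0, "rz": 0, "grip": 1},
    {"x": -0.88, "y": 0.74, "z": 0, "rx": 0, "ry": 0, "rz": 0, "grip": 1},
    {"x": -0.88, "y": 0.74, "z": 0, "rx": 0, "ry": 0, "rz": 0, "grip": 1},
    {"x": -0.88, "y": 0.74, "z": 0, "rx": 0, "ry": 0, "rz": 0, "grip": 1}
  ]
}}

```text
time: 4.7
ee_pos: [0.6282, 0.2201, 0.13]
tcp_rot: [-1.162, -2.915, 0.004]
contact_force: [-1.9, 0.2, -1.1]
gripper_width: 0.0348
gripper_force: 51.2
```

```bash
python3 - <<'E'
from cell import ctrl
from h import *
o=ctrl.get_obs();print(o['gripper_width'],o['ee_pos'],plan(o['ee_pos'],o['tcp_rot'],(.63,.22),.038,46))
n='wrist';c=ctrl.camera_info(n);im,d=ctrl.get_image(n);cv2.imwrite('pics/w3.png',im[:,:,::-1]);np.savez('w3.npz',im=im,d=d,**c)
E
```

```text
0.03480604778267496 [0.62818785 0.22013133 0.12997058] (array([-0.016,  0.015,  0.92 ]), np.float64(0.006), np.float64(46.6))
```

View pics/w3.png

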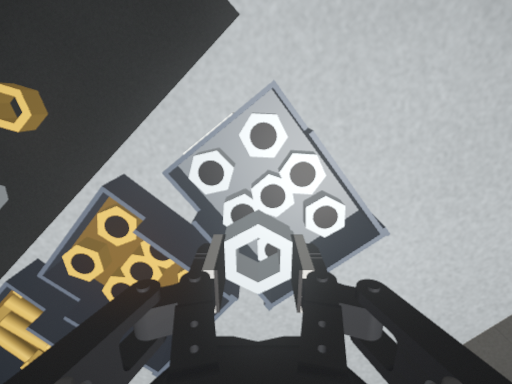

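The silver nut sits square in the pads at (258,258), over the silver-nut bin.

Emit:
{"name": "drive_tool", "arguments": {
  "motion": [
    {"x": -0.02, "y": 0, "z": 0.5, "rx": 0, "ry": 0, "rz": 0, "grip": 1},
    {"x": -0.02, "y": 0, "z": 0.8, "rx": 0, "ry": 0, "rz": 0, "grip": 1},
    {"x": -0.02, "y": 0, "z": 0.92, "rx": 0, "ry": 0, "rz": 0, "grip": 1},
    {"x": -0.02, "y": 0, "z": 0.92, "rx": 0, "ry": 0, "rz": 0, "grip": 1},
    {"x": -0.02, "y": 0, "z": 0.92, "rx": 0, "ry": 0, "rz": 0, "grip": -0.3},
    {"x": -0.02, "y": 0, "z": 0.92, "rx": 0, "ry": 0, "rz": 0, "grip": -0.3},
    {"x": -0.02, "y": 0, "z": 0.92, "rx": 0, "ry": 0, "rz": 0, "grip": -0.3},
    {"x": -0.02, "y": 0, "z": 0.5, "rx": 0, "ry": 0, "rz": 0, "grip": -0.3},
    {"x": -0.02, "y": 0, "z": 0, "rx": 0, "ry": 0, "rz": 0, "grip": -0.3},
    {"x": -0.02, "y": 0, "z": -0.2, "rx": 0, "ry": 0, "rz": 0, "grip": -0.3}
  ]
}}

```text
time: 6.0
ee_pos: [0.633, 0.2194, 0.1561]
tcp_rot: [1.162, 2.915, 0.006]
contact_force: [0.2, 0.1, 0.3]
gripper_width: 0.0555
gripper_force: 0.0
```

```bash
python3 - <<'E'
from cell import ctrl
from h import *
o=ctrl.get_obs();print(o['joint_pos'].round(2),o['ee_pos'])
for a in (0,60,120):print(plan(o['ee_pos'],o['tcp_rot'],(.427,.117),.13,a))
E
```

```text
[-0.62  0.56  0.32  1.58 -0.2   1.03  0.56] [0.632998   0.21935481 0.15608027]
(array([ 0.792, -2.161,  0.249]), np.float64(0.517), np.float64(46.5))
(array([ 0.792, -2.161,  0.249]), np.float64(-0.149), np.float64(46.5))
(array([ 0.792, -2.161,  0.249]), np.float64(-0.816), np.float64(46.5))
```

Emit:
{"name": "drive_tool", "arguments": {
  "motion": [
    {"x": 0.2, "y": -0.5, "z": 0, "rx": 0, "ry": 0, "rz": 0, "grip": -1},
    {"x": 0.36, "y": -1, "z": 0, "rx": 0, "ry": 0, "rz": 0, "grip": -1},
    {"x": 0.36, "y": -1, "z": 0, "rx": 0, "ry": 0, "rz": 0, "grip": -1}
  ]
}}

```text
time: 6.38
ee_pos: [0.5327, 0.1688, 0.1518]
tcp_rot: [-1.164, -2.915, 0.003]
contact_force: [0.8, 1.0, 0.8]
gripper_width: 0.0856
gripper_force: 0.0
```

Emit:
{"name": "drive_tool", "arguments": {
  "motion": [
    {"x": 0.2, "y": -0.5, "z": 0, "rx": 0, "ry": 0, "rz": -0.15, "grip": -1},
    {"x": 0.4, "y": -1, "z": 0, "rx": 0, "ry": 0, "rz": -0.15, "grip": -1},
    {"x": 0.4, "y": -1, "z": 0, "rx": 0, "ry": 0, "rz": -0.15, "grip": -1},
    {"x": 0.4, "y": -1, "z": 0, "rx": 0, "ry": 0, "rz": -0.15, "grip": -1}
  ]
}}

```text
time: 6.88
ee_pos: [0.44, 0.1267, 0.1528]
tcp_rot: [0.812, 3.033, 0.002]
contact_force: [0.1, 0.3, 0.7]
gripper_width: 0.0853
gripper_force: 0.0
```

```bash
python3 - <<'E'
from cell import ctrl
from h import *
o=ctrl.get_obs();print(o['gripper_width'],o['ee_pos'],plan(o['ee_pos'],o['tcp_rot'],(.427,.117),.008,60))
n='wrist';c=ctrl.camera_info(n);im,d=ctrl.get_image(n);cv2.imwrite('pics/w4.png',im[:,:,::-1]);np.savez('w4.npz',im=im,d=d,**c)
E
```

```text
0.08533279446580434 [0.4399761  0.12673988 0.15284176] (array([ 0.065, -0.152,  1.448]), np.float64(0.0), np.float64(60.0))
```

View pics/w4.png

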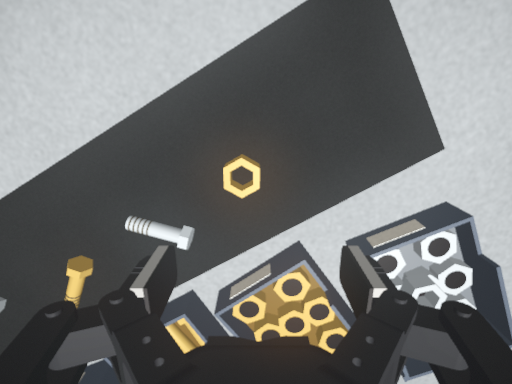

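The golden nut at (241,177) has its vertical flats left and right, so it is already square to the closing line. I'll descend.

Emit:
{"name": "drive_tool", "arguments": {
  "motion": [
    {"x": 0.06, "y": -0.15, "z": 0.4, "rx": 0, "ry": 0, "rz": 0, "grip": -1},
    {"x": 0.06, "y": -0.15, "z": 0.9, "rx": 0, "ry": 0, "rz": 0, "grip": -1},
    {"x": 0.06, "y": -0.15, "z": 0.95, "rx": 0, "ry": 0, "rz": 0, "grip": -1},
    {"x": 0.06, "y": -0.15, "z": 0.95, "rx": 0, "ry": 0, "rz": 0, "grip": -1}
  ]
}}

```text
time: 7.42
ee_pos: [0.4271, 0.1164, 0.0577]
tcp_rot: [0.812, 3.035, -0.0]
contact_force: [0.4, 0.1, 0.9]
gripper_width: 0.0854
gripper_force: 0.0
```

Emit:
{"name": "drive_tool", "arguments": {
  "motion": [
    {"x": 0, "y": 0, "z": 0.3, "rx": 0, "ry": 0, "rz": 0, "grip": -1},
    {"x": 0, "y": 0, "z": 0.49, "rx": 0, "ry": 0, "rz": 0, "grip": -1},
    {"x": 0, "y": 0, "z": 0.49, "rx": 0, "ry": 0, "rz": 0, "grip": 1},
    {"x": 0, "y": 0, "z": 0.49, "rx": 0, "ry": 0, "rz": 0, "grip": 1},
    {"x": 0, "y": 0, "z": 0.49, "rx": 0, "ry": 0, "rz": 0, "grip": 1},
    {"x": 0, "y": 0, "z": 0.49, "rx": 0, "ry": 0, "rz": 0, "grip": 1},
    {"x": 0, "y": 0, "z": 0.49, "rx": 0, "ry": 0, "rz": 0, "grip": 1},
    {"x": 0, "y": 0, "z": 0.49, "rx": 0, "ry": 0, "rz": 0, "grip": 1}
  ]
}}

```text
time: 8.43
ee_pos: [0.4271, 0.1165, 0.0098]
tcp_rot: [0.811, 3.033, 0.003]
contact_force: [-2.9, -0.9, 9.7]
gripper_width: 0.0344
gripper_force: 49.1
```

Emit:
{"name": "drive_tool", "arguments": {
  "motion": [
    {"x": 0, "y": 0, "z": -0.5, "rx": 0, "ry": 0, "rz": 0, "grip": 1},
    {"x": 0, "y": 0, "z": -1, "rx": 0, "ry": 0, "rz": 0, "grip": 1},
    {"x": 0, "y": 0, "z": -1, "rx": 0, "ry": 0, "rz": 0, "grip": 1}
  ]
}}

```text
time: 8.8
ee_pos: [0.4285, 0.117, 0.1122]
tcp_rot: [0.81, 3.029, 0.008]
contact_force: [0.8, 0.2, -1.8]
gripper_width: 0.0349
gripper_force: 51.6
```

```bash
python3 - <<'E'
from cell import ctrl
from h import *
o=ctrl.get_obs();print(o['gripper_width'],o['ee_pos'],plan(o['ee_pos'],o['tcp_rot'],(.603,.078),.13,60))
E
```

```text
0.03490506816301627 [0.42852408 0.11701849 0.11223394] (array([-1.707,  0.534, -0.167]), np.float64(0.001), np.float64(60.1))
```

Emit:
{"name": "drive_tool", "arguments": {
  "motion": [
    {"x": -0.4, "y": 0.13, "z": -0.2, "rx": 0, "ry": 0, "rz": 0, "grip": 1},
    {"x": -0.85, "y": 0.27, "z": -0.2, "rx": 0, "ry": 0, "rz": 0, "grip": 1},
    {"x": -0.85, "y": 0.27, "z": -0.2, "rx": 0, "ry": 0, "rz": 0, "grip": 1}
  ]
}}

```text
time: 9.18
ee_pos: [0.5159, 0.0959, 0.1283]
tcp_rot: [0.814, 3.032, -0.0]
contact_force: [-0.4, 0.1, -1.6]
gripper_width: 0.0346
gripper_force: 51.6
```

Emit:
{"name": "drive_tool", "arguments": {
  "motion": [
    {"x": -0.4, "y": 0.13, "z": 0, "rx": 0, "ry": 0, "rz": 0, "grip": 1},
    {"x": -0.85, "y": 0.27, "z": 0, "rx": 0, "ry": 0, "rz": 0, "grip": 1},
    {"x": -0.85, "y": 0.27, "z": 0, "rx": 0, "ry": 0, "rz": 0, "grip": 1},
    {"x": -0.85, "y": 0.27, "z": 0, "rx": 0, "ry": 0, "rz": 0, "grip": 1}
  ]
}}

```text
time: 9.68
ee_pos: [0.5988, 0.0782, 0.1273]
tcp_rot: [-0.811, -3.033, 0.001]
contact_force: [-0.5, 0.3, -1.2]
gripper_width: 0.0345
gripper_force: 51.6
```

```bash
python3 - <<'E'
from cell import ctrl
from h import *
o=ctrl.get_obs();print(o['gripper_width'],o['ee_pos'],plan(o['ee_pos'],o['tcp_rot'],(.603,.078),.040,60))
E
```

```text
0.03453002746526377 [0.59877751 0.07817446 0.12728841] (array([-0.039,  0.021,  0.873]), np.float64(0.001), np.float64(60.1))
```

Emit:
{"name": "drive_tool", "arguments": {
  "motion": [
    {"x": -0.02, "y": 0, "z": 0.5, "rx": 0, "ry": 0, "rz": 0, "grip": 1},
    {"x": -0.02, "y": 0, "z": 0.75, "rx": 0, "ry": 0, "rz": 0, "grip": 1},
    {"x": -0.02, "y": 0, "z": 0.87, "rx": 0, "ry": 0, "rz": 0, "grip": 1},
    {"x": -0.02, "y": 0, "z": 0.87, "rx": 0, "ry": 0, "rz": 0, "grip": 1},
    {"x": -0.02, "y": 0, "z": 0.87, "rx": 0, "ry": 0, "rz": 0, "grip": -0.3},
    {"x": -0.02, "y": 0, "z": 0.87, "rx": 0, "ry": 0, "rz": 0, "grip": -0.3},
    {"x": -0.02, "y": 0, "z": 0.87, "rx": 0, "ry": 0, "rz": 0, "grip": -0.3},
    {"x": -0.02, "y": 0, "z": 0.5, "rx": 0, "ry": 0, "rz": 0, "grip": -0.3},
    {"x": -0.02, "y": 0, "z": 0, "rx": 0, "ry": 0, "rz": 0, "grip": -0.3},
    {"x": -0.02, "y": 0, "z": -0.3, "rx": 0, "ry": 0, "rz": 0, "grip": -0.3}
  ]
}}

```text
time: 10.92
ee_pos: [0.6029, 0.077, 0.1611]
tcp_rot: [0.811, 3.032, 0.002]
contact_force: [0.7, 0.3, -0.2]
gripper_width: 0.0556
gripper_force: 0.0
```

```bash
python3 - <<'E'
from cell import ctrl
from h import *
c=np.load('w4.npz')
for s,h,P in blobs(c,(122,212,196,252),z=.014): print(s,h,axis(P))
o=ctrl.get_obs();print(o['joint_pos'].round(2),o['ee_pos'])
print(plan(o['ee_pos'],o['tcp_rot'],(.435,.005),.13,45))
E
```

```text
[ 124  215   72   37 1274] [ 92.  11. 191.] (array([0.4364272 , 0.00548278]), np.float64(-136.63768639092388), np.float64(0.07516783445370968), np.float64(0.03197621683333958))
[154 244  16   8  83] [ 37.   6. 118.] (array([ 0.45446451, -0.0039312 ]), np.float64(80.90818815944), np.float64(0.01956075683830885), np.float64(0.009522326775026433))
[-0.45  0.46  0.33  1.74 -0.18  0.97  1.  ] [0.60294272 0.07695769 0.16113096]
(array([ 1.096, -1.463,  0.306]), np.float64(0.167), np.float64(60.0))
```

Emit:
{"name": "drive_tool", "arguments": {
  "motion": [
    {"x": 0.15, "y": -0.2, "z": 0, "rx": 0, "ry": 0, "rz": 0.12, "grip": -1},
    {"x": 0.4, "y": -0.5, "z": 0, "rx": 0, "ry": 0, "rz": 0.24, "grip": -1},
    {"x": 0.7, "y": -0.9, "z": 0, "rx": 0, "ry": 0, "rz": 0.36, "grip": -1},
    {"x": 0.75, "y": -1, "z": 0, "rx": 0, "ry": 0, "rz": 0.48, "grip": -1},
    {"x": 0.75, "y": -1, "z": 0, "rx": 0, "ry": 0, "rz": 0.59, "grip": -1},
    {"x": 0.75, "y": -1, "z": 0, "rx": 0, "ry": 0, "rz": 0.59, "grip": -1}
  ]
}}

```text
time: 11.68
ee_pos: [0.4873, 0.028, 0.1587]
tcp_rot: [2.081, 2.353, 0.001]
contact_force: [-0.1, 0.3, 0.8]
gripper_width: 0.0852
gripper_force: 0.0
```

```bash
python3 - <<'E'
from cell import ctrl
from h import *
o=ctrl.get_obs();print(o['joint_pos'].round(2),o['ee_pos'])
print(plan(o['ee_pos'],o['tcp_rot'],(.435,.005),.1,-46))
E
```

```text
[-0.63  0.28  0.57  2.03 -0.2   0.87  0.17] [0.48725542 0.02796234 0.15872352]
(array([-0.164, -0.547,  0.587]), np.float64(0.589), np.float64(7.0))
```

Emit:
{"name": "drive_tool", "arguments": {
  "motion": [
    {"x": -0.16, "y": -0.3, "z": 0.1, "rx": 0, "ry": 0, "rz": 0.12, "grip": -1},
    {"x": -0.16, "y": -0.55, "z": 0.2, "rx": 0, "ry": 0, "rz": 0.24, "grip": -1},
    {"x": -0.16, "y": -0.55, "z": 0.3, "rx": 0, "ry": 0, "rz": 0.36, "grip": -1},
    {"x": -0.16, "y": -0.55, "z": 0.4, "rx": 0, "ry": 0, "rz": 0.48, "grip": -1},
    {"x": -0.16, "y": -0.55, "z": 0.4, "rx": 0, "ry": 0, "rz": 0.59, "grip": -1},
    {"x": -0.16, "y": -0.55, "z": 0.4, "rx": 0, "ry": 0, "rz": 0.59, "grip": -1}
  ]
}}

```text
time: 12.42
ee_pos: [0.4347, 0.0054, 0.1183]
tcp_rot: [2.911, 1.18, -0.0]
contact_force: [-0.4, 0.2, 0.0]
gripper_width: 0.0854
gripper_force: 0.0
```

```bash
python3 - <<'E'
from cell import ctrl
from h import *
o=ctrl.get_obs();print(o['joint_pos'].round(2),o['ee_pos'])
n='wrist';c=ctrl.camera_info(n);im,d=ctrl.get_image(n);cv2.imwrite('pics/w5.png',im[:,:,::-1]);np.savez('w5.npz',im=im,d=d,**c)
print(plan(o['ee_pos'],o['tcp_rot'],(.435,.005),.006,-46))
E
```

```text
[-0.77  0.29  0.77  2.2  -0.3   0.75 -0.6 ] [0.43466239 0.00535394 0.11825067]
(array([0.   , 0.005, 1.123]), np.float64(0.002), np.float64(-45.9))
```

View pics/w5.png

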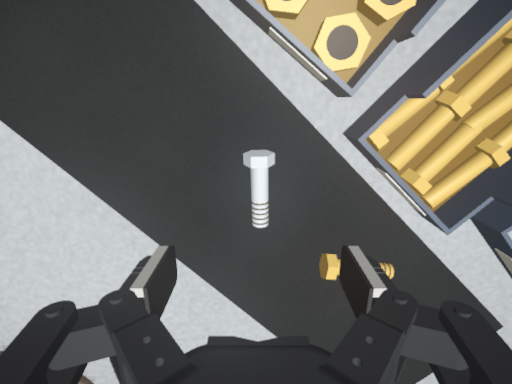

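The bolt at (260,190) stands upright in the image, square to the fingers and centred. The golden bolt at (355,268) is well clear.

Emit:
{"name": "drive_tool", "arguments": {
  "motion": [
    {"x": 0, "y": 0, "z": 0.4, "rx": 0, "ry": 0, "rz": 0, "grip": -1},
    {"x": 0, "y": 0, "z": 0.8, "rx": 0, "ry": 0, "rz": 0, "grip": -1},
    {"x": 0, "y": 0, "z": 0.8, "rx": 0, "ry": 0, "rz": 0, "grip": -1}
  ]
}}

```text
time: 12.85
ee_pos: [0.4328, 0.0049, 0.0368]
tcp_rot: [-2.911, -1.179, 0.007]
contact_force: [-0.0, -0.8, 0.8]
gripper_width: 0.085
gripper_force: 0.0
```

Emit:
{"name": "drive_tool", "arguments": {
  "motion": [
    {"x": 0, "y": 0, "z": 0.2, "rx": 0, "ry": 0, "rz": 0, "grip": -1},
    {"x": 0, "y": 0, "z": 0.32, "rx": 0, "ry": 0, "rz": 0, "grip": -1},
    {"x": 0, "y": 0, "z": 0.32, "rx": 0, "ry": 0, "rz": 0, "grip": 1},
    {"x": 0, "y": 0, "z": 0.32, "rx": 0, "ry": 0, "rz": 0, "grip": 1},
    {"x": 0, "y": 0, "z": 0.32, "rx": 0, "ry": 0, "rz": 0, "grip": 1},
    {"x": 0, "y": 0, "z": 0.32, "rx": 0, "ry": 0, "rz": 0, "grip": 1},
    {"x": 0, "y": 0, "z": 0.32, "rx": 0, "ry": 0, "rz": 0, "grip": 1},
    {"x": 0, "y": 0, "z": 0.32, "rx": 0, "ry": 0, "rz": 0, "grip": 1},
    {"x": 0, "y": 0, "z": 0.32, "rx": 0, "ry": 0, "rz": 0, "grip": 1}
  ]
}}

```text
time: 13.98
ee_pos: [0.4349, 0.0053, 0.0068]
tcp_rot: [2.914, 1.174, 0.002]
contact_force: [-0.3, -0.9, 5.3]
gripper_width: 0.0134
gripper_force: 48.7
```

Emit:
{"name": "drive_tool", "arguments": {
  "motion": [
    {"x": 0, "y": 0, "z": -0.4, "rx": 0, "ry": 0, "rz": 0, "grip": 1},
    {"x": 0, "y": 0, "z": -0.9, "rx": 0, "ry": 0, "rz": 0, "grip": 1},
    {"x": 0, "y": 0, "z": -1, "rx": 0, "ry": 0, "rz": 0, "grip": 1},
    {"x": 0, "y": 0, "z": -1, "rx": 0, "ry": 0, "rz": 0, "grip": 1}
  ]
}}

```text
time: 14.48
ee_pos: [0.4346, 0.0059, 0.1064]
tcp_rot: [-2.913, -1.175, -0.002]
contact_force: [-0.0, -0.5, -2.3]
gripper_width: 0.0138
gripper_force: 49.3
```

```bash
python3 - <<'E'
from cell import ctrl
from h import *
o=ctrl.get_obs();print(o['gripper_width'],o['joint_pos'].round(2),o['ee_pos'])
a=np.radians(-4);p=np.array([.624,-.226])
print(plan(o['ee_pos'],o['tcp_rot'],p+.030*np.array([np.cos(a),np.sin(a)]),.14,-4))
E
```

```text
0.013831058618216513 [-0.77  0.32  0.77  2.21 -0.34  0.73 -0.56] [0.43458395 0.00591854 0.10639933]
(array([-0.043,  3.207, -0.336]), np.float64(-0.468), np.float64(-46.1))
```

Emit:
{"name": "drive_tool", "arguments": {
  "motion": [
    {"x": 0, "y": 0.3, "z": -0.34, "rx": 0, "ry": 0, "rz": 0, "grip": 1},
    {"x": 0, "y": 0.7, "z": -0.34, "rx": 0, "ry": 0, "rz": 0, "grip": 1},
    {"x": 0, "y": 1, "z": -0.34, "rx": 0, "ry": 0, "rz": 0, "grip": 1}
  ]
}}

```text
time: 14.85
ee_pos: [0.5041, -0.0675, 0.1389]
tcp_rot: [-2.913, -1.174, 0.002]
contact_force: [-0.2, -0.6, -1.9]
gripper_width: 0.014
gripper_force: 49.4
```

Emit:
{"name": "drive_tool", "arguments": {
  "motion": [
    {"x": 0, "y": 0.4, "z": 0, "rx": 0, "ry": 0, "rz": -0.1, "grip": 1},
    {"x": 0, "y": 0.7, "z": 0, "rx": 0, "ry": 0, "rz": -0.2, "grip": 1},
    {"x": 0, "y": 1, "z": 0, "rx": 0, "ry": 0, "rz": -0.3, "grip": 1},
    {"x": 0, "y": 1, "z": 0, "rx": 0, "ry": 0, "rz": -0.4, "grip": 1},
    {"x": 0, "y": 1, "z": 0, "rx": 0, "ry": 0, "rz": -0.47, "grip": 1},
    {"x": 0, "y": 1, "z": 0, "rx": 0, "ry": 0, "rz": -0.47, "grip": 1}
  ]
}}

```text
time: 15.6
ee_pos: [0.5721, -0.1388, 0.1381]
tcp_rot: [-2.294, -2.143, 0.002]
contact_force: [0.0, 0.1, -0.5]
gripper_width: 0.0137
gripper_force: 49.5
```

```bash
python3 - <<'E'
from cell import ctrl
from h import *
o=ctrl.get_obs();print(o['gripper_width'],o['joint_pos'].round(2),o['ee_pos'])
a=np.radians(-4);p=np.array([.624,-.226])
print(plan(o['ee_pos'],o['tcp_rot'],p+.030*np.array([np.cos(a),np.sin(a)]),.14,-4))
E
```

```text
0.013665730282329572 [-0.25  0.49  0.55  1.81 -0.31  0.93  0.37] [ 0.57206237 -0.13881455  0.13811964]
(array([-0.835,  0.877, -0.022]), np.float64(0.001), np.float64(-3.9))
```

Emit:
{"name": "drive_tool", "arguments": {
  "motion": [
    {"x": -0.4, "y": 0.4, "z": 0, "rx": 0, "ry": 0, "rz": 0, "grip": 1},
    {"x": -0.84, "y": 0.88, "z": 0, "rx": 0, "ry": 0, "rz": 0, "grip": 1},
    {"x": -0.84, "y": 0.88, "z": 0, "rx": 0, "ry": 0, "rz": 0, "grip": 1},
    {"x": -0.84, "y": 0.88, "z": 0, "rx": 0, "ry": 0, "rz": 0, "grip": 1}
  ]
}}

```text
time: 16.1
ee_pos: [0.6544, -0.2284, 0.1384]
tcp_rot: [-2.295, -2.141, 0.002]
contact_force: [-0.1, 0.5, -1.9]
gripper_width: 0.0132
gripper_force: 49.6
```

```bash
python3 - <<'E'
from cell import ctrl
from h import *
o=ctrl.get_obs()
a=np.radians(-4);p=np.array([.624,-.226])
print(plan(o['ee_pos'],o['tcp_rot'],p+.030*np.array([np.cos(a),np.sin(a)]),.037,-4))
n='wrist';c=ctrl.camera_info(n);im,d=ctrl.get_image(n);cv2.imwrite('pics/w6.png',im[:,:,::-1]);np.savez('w6.npz',im=im,d=d,**c)
E
```

```text
(array([ 0.002, -0.002,  1.014]), np.float64(0.0), np.float64(-4.0))
```

View pics/w6.png

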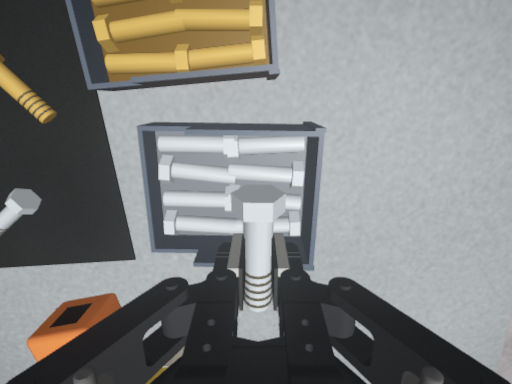

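The silver bolt is held level at (258,245), over the back part (right side) of the silver-bolt bin, so I'll lower and release it.

Emit:
{"name": "drive_tool", "arguments": {
  "motion": [
    {"x": 0, "y": 0, "z": 0.4, "rx": 0, "ry": 0, "rz": 0, "grip": 1},
    {"x": 0, "y": 0, "z": 0.8, "rx": 0, "ry": 0, "rz": 0, "grip": 1},
    {"x": 0, "y": 0, "z": 1, "rx": 0, "ry": 0, "rz": 0, "grip": 1},
    {"x": 0, "y": 0, "z": 1, "rx": 0, "ry": 0, "rz": 0, "grip": 1},
    {"x": 0, "y": 0, "z": 1, "rx": 0, "ry": 0, "rz": 0, "grip": 0.15},
    {"x": 0, "y": 0, "z": 1, "rx": 0, "ry": 0, "rz": 0, "grip": 0.15},
    {"x": 0, "y": 0, "z": 1, "rx": 0, "ry": 0, "rz": 0, "grip": 0.15},
    {"x": 0, "y": 0, "z": 0.6, "rx": 0, "ry": 0, "rz": 0, "grip": 0.15},
    {"x": 0, "y": 0, "z": 0, "rx": 0, "ry": 0, "rz": 0, "grip": 0.15},
    {"x": 0, "y": 0, "z": -0.2, "rx": 0, "ry": 0, "rz": 0, "grip": 0.15}
  ]
}}

```text
time: 17.4
ee_pos: [0.657, -0.2299, 0.1652]
tcp_rot: [2.291, 2.141, 0.005]
contact_force: [0.1, -0.2, -0.3]
gripper_width: 0.0366
gripper_force: 0.0
```

```bash
python3 - <<'E'
from cell import ctrl
from h import *
o=ctrl.get_obs();print(o['joint_pos'].round(2))
print(plan(o['ee_pos'],o['tcp_rot'],(.3926,-.2455),.13,-56))
E
```

```text
[-0.08  0.63  0.55  1.51 -0.36  1.09  0.48]
(array([-0.333, -2.629,  0.335]), np.float64(0.579), np.float64(-3.9))
```

Emit:
{"name": "drive_tool", "arguments": {
  "motion": [
    {"x": -0.1, "y": -0.4, "z": 0, "rx": 0, "ry": 0, "rz": 0, "grip": -0.4},
    {"x": -0.15, "y": -0.9, "z": 0, "rx": 0, "ry": 0, "rz": 0, "grip": -0.4},
    {"x": -0.17, "y": -1, "z": 0, "rx": 0, "ry": 0, "rz": 0, "grip": -0.4}
  ]
}}

```text
time: 17.77
ee_pos: [0.551, -0.2396, 0.1605]
tcp_rot: [-2.296, -2.141, 0.0]
contact_force: [0.0, -0.2, -0.1]
gripper_width: 0.0597
gripper_force: 0.0
```

Emit:
{"name": "drive_tool", "arguments": {
  "motion": [
    {"x": -0.1, "y": -0.4, "z": 0, "rx": 0, "ry": 0, "rz": 0.11, "grip": -0.4},
    {"x": -0.15, "y": -0.8, "z": 0, "rx": 0, "ry": 0, "rz": 0.22, "grip": -0.4},
    {"x": -0.16, "y": -1, "z": 0, "rx": 0, "ry": 0, "rz": 0.34, "grip": -0.4},
    {"x": -0.16, "y": -1, "z": 0, "rx": 0, "ry": 0, "rz": 0.46, "grip": -0.4},
    {"x": -0.16, "y": -1, "z": 0, "rx": 0, "ry": 0, "rz": 0.58, "grip": -0.4},
    {"x": -0.16, "y": -1, "z": 0, "rx": 0, "ry": 0, "rz": 0.58, "grip": -0.4}
  ]
}}

```text
time: 18.52
ee_pos: [0.4542, -0.248, 0.1603]
tcp_rot: [3.003, 0.92, -0.0]
contact_force: [0.2, -0.9, -0.1]
gripper_width: 0.0601
gripper_force: 0.0
```

```bash
python3 - <<'E'
from cell import ctrl
from h import *
o=ctrl.get_obs();print(o['joint_pos'].round(2),o['ee_pos'])
n='wrist';c=ctrl.camera_info(n);im,d=ctrl.get_image(n);cv2.imwrite('pics/w7.png',im[:,:,::-1]);np.savez('w7.npz',im=im,d=d,**c)
print(plan(o['ee_pos'],o['tcp_rot'],(.3926,-.2455),.13,-56.5))
E
```

```text
[-0.25  0.4   0.85  1.98 -0.37  0.93 -0.19] [ 0.45419048 -0.24797648  0.16029283]
(array([-0.496, -0.366,  0.303]), np.float64(0.006), np.float64(-55.9))
```

View pics/w7.png

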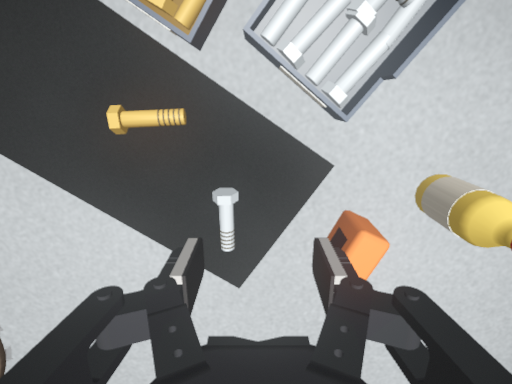

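The second silver bolt is at (227,218), upright in the image. The golden bolt is at (147,118), the tape at (358,243) and the oil bottle at the right (465,210).

```bash
python3 - <<'E'
from cell import ctrl
from h import *
c=np.load('w7.npz')
for b in((205,180,248,256),(98,98,194,138)):
    for s,h,P in blobs(c,b,z=.014): print(s,h,axis(P))
o=ctrl.get_obs()
for t in((.3926,-.2455),(.395,-.2455)):print(plan(o['ee_pos'],o['tcp_rot'],t,.006,-57))
E
```

```text
[ 212  187   27   65 1173] [ 93.  10. 198.] (array([ 0.39541681, -0.24491974]), np.float64(-145.35507390674283), np.float64(0.076894230345326), np.float64(0.028428246791702284))
[237 229  11  27 130] [97. 11. 76.] (array([ 0.3832632 , -0.27634823]), np.float64(25.309207978566345), np.float64(0.03402068635581422), np.float64(0.011388296586168762))
[ 106  104   81   31 1646] [ 21. 117. 200.] (array([ 0.44431944, -0.121783  ]), np.float64(-53.262250143327734), np.float64(0.07906379224584222), np.float64(0.028830883772755785))
(array([-0.494, -0.367,  1.543]), np.float64(0.014), np.float64(-55.8))
(array([-0.474, -0.353,  1.543]), np.float64(0.014), np.float64(-55.8))
```

Emit:
{"name": "drive_tool", "arguments": {
  "motion": [
    {"x": -0.3, "y": -0.2, "z": 0.2, "rx": 0, "ry": 0, "rz": 0, "grip": -0.4},
    {"x": -0.48, "y": -0.36, "z": 0.6, "rx": 0, "ry": 0, "rz": 0, "grip": -0.4},
    {"x": -0.48, "y": -0.36, "z": 1, "rx": 0, "ry": 0, "rz": 0, "grip": -0.4},
    {"x": -0.48, "y": -0.36, "z": 1, "rx": 0, "ry": 0, "rz": 0, "grip": -0.4}
  ]
}}

```text
time: 19.08
ee_pos: [0.3921, -0.2445, 0.0587]
tcp_rot: [-3.001, -0.921, 0.005]
contact_force: [-0.6, -1.0, -0.1]
gripper_width: 0.0594
gripper_force: 0.0
```

Emit:
{"name": "drive_tool", "arguments": {
  "motion": [
    {"x": 0, "y": 0, "z": 0.3, "rx": 0, "ry": 0, "rz": 0, "grip": -0.4},
    {"x": 0, "y": 0, "z": 0.54, "rx": 0, "ry": 0, "rz": 0, "grip": -0.4},
    {"x": 0, "y": 0, "z": 0.54, "rx": 0, "ry": 0, "rz": 0, "grip": 1},
    {"x": 0, "y": 0, "z": 0.54, "rx": 0, "ry": 0, "rz": 0, "grip": 1},
    {"x": 0, "y": 0, "z": 0.54, "rx": 0, "ry": 0, "rz": 0, "grip": 1},
    {"x": 0, "y": 0, "z": 0.54, "rx": 0, "ry": 0, "rz": 0, "grip": 1},
    {"x": 0, "y": 0, "z": 0.54, "rx": 0, "ry": 0, "rz": 0, "grip": 1},
    {"x": 0, "y": 0, "z": 0.54, "rx": 0, "ry": 0, "rz": 0, "grip": 1},
    {"x": 0, "y": 0, "z": 0.54, "rx": 0, "ry": 0, "rz": 0, "grip": 1}
  ]
}}

```text
time: 20.2
ee_pos: [0.3946, -0.2457, 0.0077]
tcp_rot: [3.003, 0.918, 0.003]
contact_force: [-0.7, 0.4, 6.7]
gripper_width: 0.0139
gripper_force: 48.9
```

Emit:
{"name": "drive_tool", "arguments": {
  "motion": [
    {"x": 0, "y": 0, "z": -0.4, "rx": 0, "ry": 0, "rz": 0, "grip": 1},
    {"x": 0, "y": 0, "z": -0.9, "rx": 0, "ry": 0, "rz": 0, "grip": 1},
    {"x": 0, "y": 0, "z": -1, "rx": 0, "ry": 0, "rz": 0, "grip": 1},
    {"x": 0, "y": 0, "z": -1, "rx": 0, "ry": 0, "rz": 0, "grip": 1}
  ]
}}

```text
time: 20.7
ee_pos: [0.3942, -0.2447, 0.1069]
tcp_rot: [3.004, 0.919, 0.003]
contact_force: [-0.2, 0.5, -1.6]
gripper_width: 0.0136
gripper_force: 49.2
```

```bash
python3 - <<'E'
from cell import ctrl
from h import *
o=ctrl.get_obs();print(o['gripper_width'],o['joint_pos'].round(2),o['ee_pos'])
a=np.radians(-4);p=np.array([.624,-.226])
print(plan(o['ee_pos'],o['tcp_rot'],p-.032*np.array([np.cos(a),np.sin(a)]),.14,-4))
E
```

```text
0.013618553290855671 [-0.21  0.39  0.83  2.15 -0.42  0.77 -0.09] [ 0.39424678 -0.24469081  0.10687848]
(array([ 1.757,  0.934, -0.327]), np.float64(-0.577), np.float64(-56.0))
```

Emit:
{"name": "drive_tool", "arguments": {
  "motion": [
    {"x": 0.4, "y": 0.2, "z": -0.34, "rx": 0, "ry": 0, "rz": 0, "grip": 1},
    {"x": 0.8, "y": 0.45, "z": -0.34, "rx": 0, "ry": 0, "rz": 0, "grip": 1},
    {"x": 0.88, "y": 0.47, "z": -0.34, "rx": 0, "ry": 0, "rz": 0, "grip": 1}
  ]
}}

```text
time: 21.08
ee_pos: [0.4953, -0.2336, 0.1388]
tcp_rot: [-3.003, -0.923, 0.001]
contact_force: [-1.5, 0.8, -1.7]
gripper_width: 0.0136
gripper_force: 49.3
```

Emit:
{"name": "drive_tool", "arguments": {
  "motion": [
    {"x": 0.3, "y": 0.15, "z": 0, "rx": 0, "ry": 0, "rz": -0.11, "grip": 1},
    {"x": 0.6, "y": 0.3, "z": 0, "rx": 0, "ry": 0, "rz": -0.22, "grip": 1},
    {"x": 0.87, "y": 0.46, "z": 0, "rx": 0, "ry": 0, "rz": -0.34, "grip": 1},
    {"x": 0.87, "y": 0.46, "z": 0, "rx": 0, "ry": 0, "rz": -0.46, "grip": 1},
    {"x": 0.87, "y": 0.46, "z": 0, "rx": 0, "ry": 0, "rz": -0.58, "grip": 1},
    {"x": 0.87, "y": 0.46, "z": 0, "rx": 0, "ry": 0, "rz": -0.58, "grip": 1}
  ]
}}

```text
time: 21.82
ee_pos: [0.5892, -0.2246, 0.1386]
tcp_rot: [-2.295, -2.142, 0.002]
contact_force: [-0.1, 0.1, -0.7]
gripper_width: 0.0139
gripper_force: 49.3
```

```bash
python3 - <<'E'
from cell import ctrl
from h import *
o=ctrl.get_obs();print(o['gripper_width'],o['joint_pos'].round(2),o['ee_pos'])
a=np.radians(-4);p=np.array([.624,-.226])
print(plan(o['ee_pos'],o['tcp_rot'],p-.032*np.array([np.cos(a),np.sin(a)]),.038,-4))
n='wrist';c=ctrl.camera_info(n);im,d=ctrl.get_image(n);cv2.imwrite('pics/w8.png',im[:,:,::-1]);np.savez('w8.npz',im=im,d=d,**c)
E
```

```text
0.013893024445534337 [-0.09  0.55  0.54  1.7  -0.33  0.98  0.51] [ 0.5892138  -0.22458861  0.13857953]
(array([0.009, 0.031, 1.006]), np.float64(0.001), np.float64(-3.9))
```

View pics/w8.png

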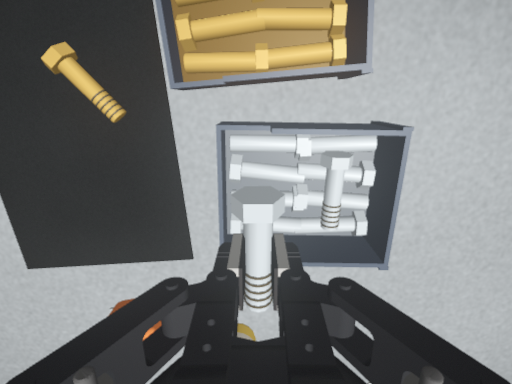

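The first silver bolt lies across the stock at (335,190), and the second is held over the front part of the same bin. I'll lower it with clearance on both sides.

Emit:
{"name": "drive_tool", "arguments": {
  "motion": [
    {"x": 0, "y": 0.02, "z": 0.4, "rx": 0, "ry": 0, "rz": 0, "grip": 1},
    {"x": 0, "y": 0.02, "z": 0.8, "rx": 0, "ry": 0, "rz": 0, "grip": 1},
    {"x": 0, "y": 0.02, "z": 1, "rx": 0, "ry": 0, "rz": 0, "grip": 1},
    {"x": 0, "y": 0.02, "z": 1, "rx": 0, "ry": 0, "rz": 0, "grip": 1},
    {"x": 0, "y": 0.02, "z": 1, "rx": 0, "ry": 0, "rz": 0, "grip": 0.2},
    {"x": 0, "y": 0.02, "z": 1, "rx": 0, "ry": 0, "rz": 0, "grip": 0.2},
    {"x": 0, "y": 0.02, "z": 1, "rx": 0, "ry": 0, "rz": 0, "grip": 0.2},
    {"x": 0, "y": 0.02, "z": 0.6, "rx": 0, "ry": 0, "rz": 0, "grip": 0.2},
    {"x": 0, "y": 0.02, "z": 0, "rx": 0, "ry": 0, "rz": 0, "grip": 0.2},
    {"x": 0, "y": 0.02, "z": -0.2, "rx": 0, "ry": 0, "rz": 0, "grip": 0.2}
  ]
}}

```text
time: 23.12
ee_pos: [0.5943, -0.2257, 0.1647]
tcp_rot: [2.291, 2.142, 0.005]
contact_force: [-0.6, 0.3, -0.3]
gripper_width: 0.034
gripper_force: 0.0
```

```bash
python3 - <<'E'
from cell import ctrl
from h import *
o=ctrl.get_obs();print(o['joint_pos'].round(2))
print(plan(o['ee_pos'],o['tcp_rot'],(.444,-.123),.13,36.5))
E
```

```text
[-0.1   0.53  0.56  1.68 -0.32  1.02  0.5 ]
(array([ 0.924, -1.57 ,  0.336]), np.float64(-0.449), np.float64(-3.9))
```

Emit:
{"name": "drive_tool", "arguments": {
  "motion": [
    {"x": 0.2, "y": -0.4, "z": 0, "rx": 0, "ry": 0, "rz": 0, "grip": -0.4},
    {"x": 0.46, "y": -0.79, "z": 0, "rx": 0, "ry": 0, "rz": 0, "grip": -0.4},
    {"x": 0.46, "y": -0.79, "z": 0, "rx": 0, "ry": 0, "rz": 0, "grip": -0.4}
  ]
}}

```text
time: 23.5
ee_pos: [0.5143, -0.1711, 0.16]
tcp_rot: [-2.291, -2.145, -0.001]
contact_force: [0.3, 0.2, -0.6]
gripper_width: 0.0599
gripper_force: 0.0
```

Emit:
{"name": "drive_tool", "arguments": {
  "motion": [
    {"x": 0.2, "y": -0.4, "z": 0, "rx": 0, "ry": 0, "rz": -0.11, "grip": -0.4},
    {"x": 0.46, "y": -0.79, "z": 0, "rx": 0, "ry": 0, "rz": -0.22, "grip": -0.4},
    {"x": 0.46, "y": -0.79, "z": 0, "rx": 0, "ry": 0, "rz": -0.34, "grip": -0.4},
    {"x": 0.46, "y": -0.79, "z": 0, "rx": 0, "ry": 0, "rz": -0.45, "grip": -0.4},
    {"x": 0.46, "y": -0.79, "z": 0, "rx": 0, "ry": 0, "rz": -0.45, "grip": -0.4}
  ]
}}

```text
time: 24.12
ee_pos: [0.4417, -0.1226, 0.1605]
tcp_rot: [1.412, 2.806, 0.001]
contact_force: [-0.3, -0.4, 0.6]
gripper_width: 0.0594
gripper_force: 0.0
```

```bash
python3 - <<'E'
from cell import ctrl
from h import *
o=ctrl.get_obs();print(o['joint_pos'].round(2),o['ee_pos'])
n='wrist';c=ctrl.camera_info(n);im,d=ctrl.get_image(n);cv2.imwrite('pics/w9.png',im[:,:,::-1]);np.savez('w9.npz',im=im,d=d,**c)
print(plan(o['ee_pos'],o['tcp_rot'],(.444,-.123),.006,36.5))
E
```

```text
[-0.23  0.22  0.45  2.09 -0.13  0.86  0.94] [ 0.44169574 -0.12255754  0.16046952]
(array([-0.017,  0.015,  1.545]), np.float64(0.001), np.float64(36.6))
```

View pics/w9.png

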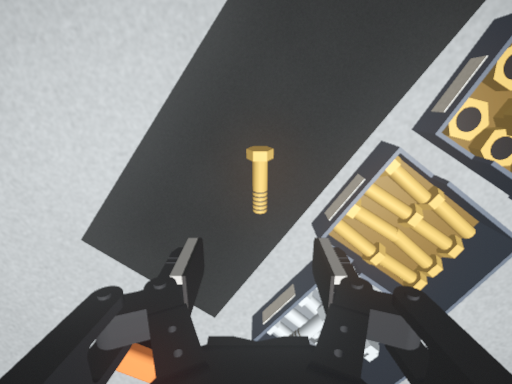

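The golden bolt at (260,181) is upright and centred between the fingers. I'll descend, grip and lift.

Emit:
{"name": "drive_tool", "arguments": {
  "motion": [
    {"x": -0.01, "y": 0.01, "z": 0.4, "rx": 0, "ry": 0, "rz": 0, "grip": -0.4},
    {"x": -0.01, "y": 0.01, "z": 0.8, "rx": 0, "ry": 0, "rz": 0, "grip": -0.4},
    {"x": -0.01, "y": 0.01, "z": 1, "rx": 0, "ry": 0, "rz": 0, "grip": -0.4},
    {"x": -0.01, "y": 0.01, "z": 1, "rx": 0, "ry": 0, "rz": 0, "grip": -0.4}
  ]
}}

```text
time: 24.68
ee_pos: [0.4416, -0.1227, 0.059]
tcp_rot: [-1.414, -2.802, 0.003]
contact_force: [0.8, -0.3, -0.4]
gripper_width: 0.0595
gripper_force: 0.0
```

Emit:
{"name": "drive_tool", "arguments": {
  "motion": [
    {"x": 0, "y": 0, "z": 0.3, "rx": 0, "ry": 0, "rz": 0, "grip": -0.4},
    {"x": 0, "y": 0, "z": 0.54, "rx": 0, "ry": 0, "rz": 0, "grip": -0.4},
    {"x": 0, "y": 0, "z": 0.54, "rx": 0, "ry": 0, "rz": 0, "grip": 1},
    {"x": 0, "y": 0, "z": 0.54, "rx": 0, "ry": 0, "rz": 0, "grip": 1},
    {"x": 0, "y": 0, "z": 0.54, "rx": 0, "ry": 0, "rz": 0, "grip": 1},
    {"x": 0, "y": 0, "z": 0.54, "rx": 0, "ry": 0, "rz": 0, "grip": 1},
    {"x": 0, "y": 0, "z": 0.54, "rx": 0, "ry": 0, "rz": 0, "grip": 1},
    {"x": 0, "y": 0, "z": 0.54, "rx": 0, "ry": 0, "rz": 0, "grip": 1},
    {"x": 0, "y": 0, "z": 0.54, "rx": 0, "ry": 0, "rz": 0, "grip": 1}
  ]
}}

```text
time: 25.8
ee_pos: [0.4437, -0.1227, 0.0076]
tcp_rot: [1.409, 2.805, 0.002]
contact_force: [0.3, -0.2, 6.7]
gripper_width: 0.0134
gripper_force: 49.1
```

Emit:
{"name": "drive_tool", "arguments": {
  "motion": [
    {"x": 0, "y": 0, "z": -0.4, "rx": 0, "ry": 0, "rz": 0, "grip": 1},
    {"x": 0, "y": 0, "z": -0.9, "rx": 0, "ry": 0, "rz": 0, "grip": 1},
    {"x": 0, "y": 0, "z": -1, "rx": 0, "ry": 0, "rz": 0, "grip": 1},
    {"x": 0, "y": 0, "z": -1, "rx": 0, "ry": 0, "rz": 0, "grip": 1}
  ]
}}

```text
time: 26.3
ee_pos: [0.443, -0.1221, 0.1069]
tcp_rot: [1.409, 2.806, 0.002]
contact_force: [0.1, -0.1, -1.9]
gripper_width: 0.0138
gripper_force: 49.3
```

```bash
python3 - <<'E'
from cell import ctrl
from h import *
o=ctrl.get_obs();print(o['gripper_width'],o['joint_pos'].round(2),o['ee_pos'])
print(plan(o['ee_pos'],o['tcp_rot'],(.596,-.072),.14,1))
E
```

```text
0.01380239571452185 [-0.21  0.31  0.45  2.14 -0.2   0.73  1.01] [ 0.44296424 -0.12212504  0.10685474]
(array([-0.513,  1.527, -0.328]), np.float64(0.397), np.float64(36.7))
```

Emit:
{"name": "drive_tool", "arguments": {
  "motion": [
    {"x": -0.1, "y": 0.3, "z": -0.34, "rx": 0, "ry": 0, "rz": 0, "grip": 1},
    {"x": -0.25, "y": 0.76, "z": -0.34, "rx": 0, "ry": 0, "rz": 0, "grip": 1},
    {"x": -0.25, "y": 0.76, "z": -0.34, "rx": 0, "ry": 0, "rz": 0, "grip": 1}
  ]
}}

```text
time: 26.68
ee_pos: [0.5208, -0.095, 0.1387]
tcp_rot: [-1.405, -2.81, -0.0]
contact_force: [-0.6, 0.2, -2.1]
gripper_width: 0.0136
gripper_force: 49.4
```

Emit:
{"name": "drive_tool", "arguments": {
  "motion": [
    {"x": -0.1, "y": 0.35, "z": 0, "rx": 0, "ry": 0, "rz": 0.1, "grip": 1},
    {"x": -0.26, "y": 0.76, "z": 0, "rx": 0, "ry": 0, "rz": 0.2, "grip": 1},
    {"x": -0.26, "y": 0.76, "z": 0, "rx": 0, "ry": 0, "rz": 0.3, "grip": 1},
    {"x": -0.26, "y": 0.76, "z": 0, "rx": 0, "ry": 0, "rz": 0.4, "grip": 1},
    {"x": -0.26, "y": 0.76, "z": 0, "rx": 0, "ry": 0, "rz": 0.4, "grip": 1}
  ]
}}

```text
time: 27.3
ee_pos: [0.5935, -0.0728, 0.1383]
tcp_rot: [-2.206, -2.233, 0.005]
contact_force: [-0.3, 0.4, -1.1]
gripper_width: 0.0139
gripper_force: 49.5
```

```bash
python3 - <<'E'
from cell import ctrl
from h import *
o=ctrl.get_obs();print(o['gripper_width'],o['ee_pos'])
print(plan(o['ee_pos'],o['tcp_rot'],(.596,-.072),.038,1))
E
```

```text
0.01391467508177796 [ 0.59347111 -0.0727847   0.13826468]
(array([0.008, 0.029, 1.003]), np.float64(-0.003), np.float64(0.7))
```

Lower, release and rise, then move farther up to clear the view.

Emit:
{"name": "drive_tool", "arguments": {
  "motion": [
    {"x": 0, "y": 0.02, "z": 0.4, "rx": 0, "ry": 0, "rz": 0, "grip": 1},
    {"x": 0, "y": 0.02, "z": 0.8, "rx": 0, "ry": 0, "rz": 0, "grip": 1},
    {"x": 0, "y": 0.02, "z": 1, "rx": 0, "ry": 0, "rz": 0, "grip": 1},
    {"x": 0, "y": 0.02, "z": 1, "rx": 0, "ry": 0, "rz": 0, "grip": 1},
    {"x": 0, "y": 0.02, "z": 1, "rx": 0, "ry": 0, "rz": 0, "grip": 0.1},
    {"x": 0, "y": 0.02, "z": 1, "rx": 0, "ry": 0, "rz": 0, "grip": 0.1},
    {"x": 0, "y": 0.02, "z": 1, "rx": 0, "ry": 0, "rz": 0, "grip": 0.1},
    {"x": 0, "y": 0.02, "z": 0.6, "rx": 0, "ry": 0, "rz": 0, "grip": 0.1},
    {"x": 0, "y": 0.02, "z": 0, "rx": 0, "ry": 0, "rz": 0, "grip": 0.1},
    {"x": 0, "y": 0.02, "z": -0.2, "rx": 0, "ry": 0, "rz": 0, "grip": 0.1}
  ]
}}

```text
time: 28.55
ee_pos: [0.5987, -0.0732, 0.1645]
tcp_rot: [2.206, 2.231, 0.007]
contact_force: [0.4, 0.4, -1.4]
gripper_width: 0.0384
gripper_force: 0.0
```

Emit:
{"name": "drive_tool", "arguments": {
  "motion": [
    {"x": 0, "y": -0.5, "z": -0.4, "rx": 0, "ry": 0, "rz": 0, "grip": 0.1},
    {"x": 0, "y": -1, "z": -0.8, "rx": 0, "ry": 0, "rz": 0, "grip": 0.1},
    {"x": 0, "y": -1, "z": -1, "rx": 0, "ry": 0, "rz": 0, "grip": 0.1},
    {"x": 0, "y": -1, "z": -1, "rx": 0, "ry": 0, "rz": 0, "grip": 0.1}
  ]
}}

```text
time: 29.05
ee_pos: [0.4977, -0.0737, 0.2626]
tcp_rot: [2.207, 2.233, 0.007]
contact_force: [0.5, 0.4, 0.0]
gripper_width: 0.0385
gripper_force: 0.0
```

```bash
python3 - <<'E'
from cell import ctrl
import cv2
im,d=ctrl.get_image('scene');cv2.imwrite('pics/s9.png',cv2.resize(im[130:330,100:420],None,fx=2.5,fy=2.5)[:,:,::-1])
E
```

```text
(no output)
```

View pics/s9.png

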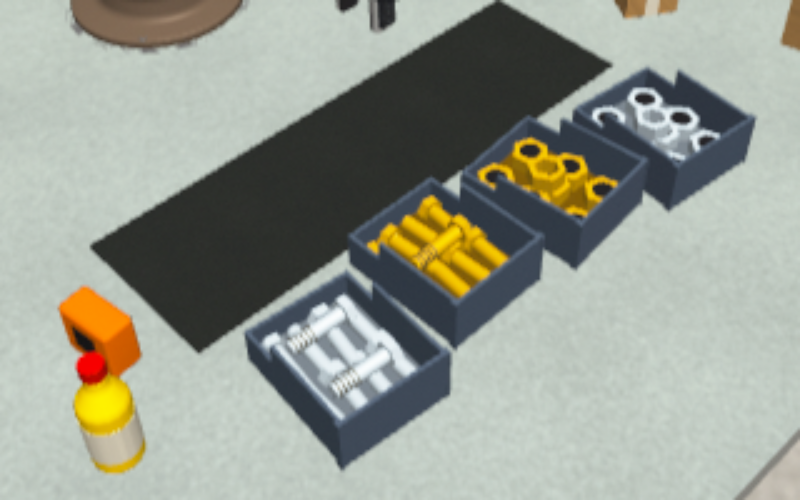

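The mat is empty. Two silver bolts lie in the silver-bolt bin at (318,327) and (362,372), and the golden bolt is in its bin at (440,243). The golden nut is at (548,170) and the silver nut at (655,120), each in its own bin. The tape and oil bottle still stand at lower left.

```bash
python3 -c "
from cell import ctrl
print(ctrl.sign_off())"
```

```text
the job is handed in; nothing more can be done
None
```

I put all five fasteners in the bins of their own kind and finish and handed the job in after about 29 s of robot time; the last picture shows each in place, but no pass/fail result came back.

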